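# Ease the press-fit cover off the pump housing with a wedge

### The job

Take the orange-handled wedge out of the tool stand and use it to ease the blue press-fit cover evenly away from the grey pump housing, pushing it straight down into the yellow-edged slots at the two ends of the seam in turn: first at one end only to the black line on the blade, then fully home at the other end, then fully home back at the first, so that the cover never goes badly askew. Let go and leave the wedge standing upright in that last slot; leave the green tool where it is.

Things in the scene. Friction and masses are not known exactly. Their poses are not given: they have to be found in the camera images.
- wedge: Hand wedge, 90 g, upright in a stand pocket. Origin: blade tip's underside, mid flat face; z up, x out of the flat face. White blade 16 mm wide (y), 60 long, 3 thick at the tip, 20 at z=60: flat face x=0, taper on -x. Black line at z=37. Orange flange z 60-68, x -32..12, y -15..15, is the stop. Orange handle 22 x 22 mm, centre x=-10, y=0, z 67-119. Flat face must end facing slot +x.
- stand: Grey tool stand 66 x 124 x 70 mm, fixed; origin mid underside. Two pockets at y = +38 and -38 mm, wedge in one, green tool in the other (either way). The flanges rest on its top, so the wedge's tip stands 10 mm above the worktop, its x axis along the stand's x; lift 70 mm straight up to clear it.
- housing: Grey half of the pump housing, fixed to the worktop, blue cover pressed on its -x side; together 85 x 156 x 72 mm; origin mid underside, x from cover to grey half, y along the seam, yaw within 0.3 rad. The cover stays where it is left by friction, no spring: about 5 N at an end, 5 to 20 N to push the wedge down. Wedging one end leaves the other where it is.
- slot_left (a point): Top of the grey upright wall of the left slot (y = +55 mm), mid-slot, 72 mm above the worktop; axes as the housing. Slot 34 mm long in y, 64 deep, shut 5 wide (x -5 to 0), both walls flared 6 mm over the top 7 (yellow). Bring wedge origin here, flat face 1 mm off the wall, x along x, push straight down: line level with the top opens this end 6.5 mm, fully in (60 mm) 13 mm.
- slot_right (a point): The same point of the same kind of slot at the right end of the seam, 110 mm from slot_left along -y of the housing; same axes and sizes.
- cover_left (a point): Point on the blue cover's wall of the left slot, level with the top; starts 5 to 6 mm from slot_left and moves off towards housing -x as that end opens, to 21 mm at most. Its axes are the housing's, turned with the cover.
- cover_right (a point): The same point on the cover at the right slot, 5 to 6 mm from slot_right at the start.
- drift: The tool to leave alone: a round steel punch 12 mm thick with a green handle and flange of the wedge's shape, upright in the other pocket, its top 129 mm above the worktop: carry the wedge clear of it; origin and axes as the wedge.
There are look-alikes about, which are no part of the job. There is more than one size of the wedge; the job needs the larger.

How it is judged:
On the way, in this order (a step that is already met when the one before it is completed fails the run):
1. the wedge opens one end of the seam by at least 3.5 mm while the other end is still nearly shut (((horizontal distance between cover_left and slot_left above 0.0085 m and horizontal distance between cover_right and slot_right below 0.0085 m and (horizontal distance between wedge and slot_left below 0.02 m and z of wedge in the frame of slot_left below -0.008 m)) or (horizontal distance between cover_right and slot_right above 0.0085 m and horizontal distance between cover_left and slot_left below 0.0085 m and (horizontal distance between wedge and slot_right below 0.02 m and z of wedge in the frame of slot_right below -0.008 m)))), for 0.1 s.
2. the wedge opens an end fully (by 10 mm or more) while the other is only part open (((horizontal distance between cover_left and slot_left above 0.015 m and horizontal distance between cover_right and slot_right between 0.0085 and 0.015 m and (horizontal distance between wedge and slot_left below 0.02 m and z of wedge in the frame of slot_left below -0.008 m)) or (horizontal distance between cover_right and slot_right above 0.015 m and horizontal distance between cover_left and slot_left between 0.0085 and 0.015 m and (horizontal distance between wedge and slot_right below 0.02 m and z of wedge in the frame of slot_right below -0.008 m)))), for 0.1 s.
At the end, for the whole second after the job is handed in: Both ends of the cover stand at least 10 mm farther off than when shut (cover point 15 mm or more from the slot point at each end); the wedge stands, released and at rest, in one of the slots, upright within 14 degrees (horizontal distance between cover_left and slot_left above 0.015 m and horizontal distance between cover_right and slot_right above 0.015 m and ((horizontal distance between wedge and slot_left below 0.02 m and z of wedge in the frame of slot_left below -0.008 m) or (horizontal distance between wedge and slot_right below 0.02 m and z of wedge in the frame of slot_right below -0.008 m)) and angle between wedge's own z axis and vertical below 0.25 rad and linear speed of wedge below 0.02 m/s); the robot touches nothing.
It fails at once if the cover goes askew by more than 0.085 rad, about 9.4 mm between its ends (angle between the x axis of cover_left and the x axis of slot_left, either way round above 0.085 rad).
It fails at once if the green-handled tool is moved by more than 30 mm (distance of drift from where it was at the start of the episode above 0.03 m).
It also fails if it takes over 54 s, if anything falls off the work surface, if the arm or the gripper's body presses on something with over 40 N, if the wrist force passes 120 N, or if a joint passes its speed limit or range.

### The arm

A 6-joint arm with a two-finger parallel gripper is mounted at the origin on a cart in front of the work surface, level with it; the furniture and walls round the work are solid. World frame = base frame: x ahead of the robot, y to its left, z up, the work surface at z = 0. Lengths are in m, angles in rad, forces in N, time in s.
With the tool pointing down it reaches from about 0.25 to 0.725 m from the base axis. Payload 4 kg.
Tool frame: the origin (TCP) lies on the centre line of the jaws, within the pads' length; the fingertips stand 22 mm ahead of it and the grasp point (between the pads) lies 3 mm ahead of it; z points along the fingers, y is the line along which they close (so a half turn about z gives the same grasp; the last joint's range is limited). The gripper opens to 85 mm and grips with 20 to 120 N. Pads are 22 mm wide; open, the fingers measure 114 mm over their backs; the gripper's body (76 mm by 85 mm) begins 54 mm behind the grasp point. The pads swing forward as they close: fully open they stand 13 mm farther back than shut.
Start: joints at [0, 0.241, 0.005, 1.335, 0, 1.571], TCP at [0.5, -0, 0.253] pointing down, gripper open.
Joint ranges: [-2.72, 2.72], [-1.05, 1.87], [-1.09, 1.28], [-1.99, 2.15], [-1.42, 1.44], [-3.14, 3.14]. Speed limits (rad/s): [2.79, 2.79, 3.14, 3.14, 3.14, 3.14].

### API

Orientations are given as a unit quaternion [x, y, z, w].
In Python, from workcell import bot gives the robot as it stands.
- The arm moves only by the shell command python3 -m inch 'ROWS'. ROWS is JSON, one flat list of numbers, 7 for each row, row after row: the shift along the world's x, y, z in mm, then the turn, a rotation vector about the world's x, y, z in rad, then the opening in per cent of the stroke, from 0 (shut) to 100 (fully open). A call has 1 to 8 rows; each row is the pose to reach, as a shift and turn from the pose commanded when the call began; what a row does not reach only later rows make up. A row lasts 1/12 s, in which the tool goes at most 41.7 mm and 7.16 degrees, less where a joint would pass 70% of its speed; a pose out of reach is approached as far as the arm can. A call with a gripper value outside its range is refused whole. The fingers move at their own pace and stop on an object; the grip force is fixed at half the most. Time passes only in rows, so rows that repeat a pose let the fingers close. It gives the time, the measured TCP pose, the force, the opening and the grip force at its end, in the units of the state.
- bot.get_obs(): the state, without advancing time (a new reading comes with each control period).
- bot.camera(name): name is "scene" or "side" or "wrist"; returns the picture (400x640x3 uint8, blue, green, red); there is no depth.
- bot.camera_info(name): a dict with "intrinsics" (3x3 intrinsics, pixels), "distortion" ([k1, k2, p1, p2, k3] as OpenCV has them; the pictures are not rectified), "camera_from_world" (4x4, takes a point from world to camera coordinates); the wrist camera has in their place "hand_eye" (4x4, takes a point from camera to tool coordinates, whose origin is the TCP and whose axes are the flange's). Camera axes: x right, y down, z forward; pixel columns grow to the right and rows downward; lengths in m; the calibration is good to about 2 mm. A picture is of the moment at which its call begins: read the wrist's pose just before it. camera_info takes no time and is no camera call.
- bot.job_done(): hands the job in; it is judged then, once.
Trained networks look in the newest picture that a camera, given by its name, has taken for a name from the list of things; names that differ only in an ending like _2 or _b are one class to them, and where a whole thing is asked for, a point or a joint stands for the part that bears it (a point fixed in the world has none). Each returns a list of dicts, best first, with "confidence" (0 to 1); they miss things now and then, are a little off and sometimes report something else, mostly with a low value. They report only what shows in the picture. A call takes as long as a camera call. They do not tell look-alikes from the thing itself.
- bot.silhouettes(camera, target): "mask" (400x640 bool, what is visible of it) and "uv" ([column, row] in pixels, amid what is visible of it).
- bot.spot_point(camera, target): "uv" ([column, row] in pixels: a listed point, or the origin of a listed thing).
The state is a dict: "clock": time; "joint_pos": joint angles; "joint_vel": joint speeds; "tau": joint torques, N m; "eef_pos": TCP position; "tool_rot": TCP orientation; "ft_force": force on the tool from outside, world axes, zero at the start; "ft_torque": the same for the moment, N m; "grip_width": finger opening in m; "grasp_force": force on a finger pad.
Only numpy, scipy, OpenCV 4.12 (cv2) and the standard library are available. Lean on these libraries where they do the work, as an engineer would, in place of code of your own. Each camera call takes 0.05 s, during which the arm holds its last target. There are 200 camera calls.

## Working session

There is one attempt and no reset: what is moved stays moved. The work goes in short steps, Python scripts to look and compute and a shell command to move; the robot and the scene stay as the last step left them, time stands still between calls to the robot, and variables do not carry over. Pictures are saved under pics/ and viewed, at most 10 in all, crops included, and the job is handed in when it is done.

```bash
mkdir -p pics; ls; cat > h.py <<'E'
import numpy as np,cv2
from workcell import bot
from scipy.spatial.transform import Rotation as R
def info(n):
    i=bot.camera_info(n);K=np.array(i["intrinsics"]);D=np.array(i["distortion"],float)
    if "camera_from_world" in i: return K,D,np.array(i["camera_from_world"])
    o=bot.get_obs();T=np.eye(4);T[:3,:3]=R.from_quat(o["tool_rot"]).as_matrix();T[:3,3]=o["eef_pos"]
    return K,D,np.linalg.inv(T@np.array(i["hand_eye"]))
def ray(c,uv):
    K,D,M=c;p=cv2.undistortPoints(np.array([[uv]],float),K,D)[0,0]
    d=M[:3,:3].T@np.array([p[0],p[1],1]);return -M[:3,:3].T@M[:3,3],d
def atz(c,uv,z):
    o,d=ray(c,uv);return o+d*(z-o[2])/d[2]
def proj(c,P):
    K,D,M=c;return cv2.projectPoints(np.array(P,float).reshape(-1,3),cv2.Rodrigues(M[:3,:3])[0],M[:3,3],K,D)[0][:,0]
def tri(l):
    A=0;b=0
    for c,uv in l:
        o,d=ray(c,uv);d=d/np.linalg.norm(d);P=np.eye(3)-np.outer(d,d);A=A+P;b=b+P@o
    return np.linalg.solve(A,b)
E
python3 - <<'E'
from h import *
a=bot.camera("scene");b=bot.camera("side")
cv2.imwrite("pics/scene.png",a);cv2.imwrite("pics/side.png",b)
np.set_printoptions(precision=4,suppress=True)
for n in("scene","side"):
    c=info(n);print(n,ray(c,(320,200)))
    for t in ["wedge","drift","slot_left","slot_right","cover_left","cover_right","stand","housing"]:
        for r in bot.spot_point(n,t)[:4]: print(t,np.round(r["uv"],1),round(r["confidence"],2),end="; ")
        print()
E
```

```text
pics
scene (array([ 0.0693, -0.7976,  0.7052]), array([ 0.4817,  0.5636, -0.6711]))
wedge [369.6 291.7] 0.7; wedge [334.9 226.8] 0.69; 
drift [351.7 248.2] 0.88; 
slot_left [271.4 153.5] 0.97; 
slot_right [288.8 175.4] 0.73; slot_right [288.5 177.9] 0.62; 
cover_left [269.4 156. ] 0.66; cover_left [290.4 176.1] 0.18; 
cover_right [287.  179.3] 0.8; cover_right [339.2 242.9] 0.51; 
stand [341.6 242.8] 0.93; 
housing [282.6 186. ] 0.65; 
side (array([0.383 , 0.3568, 0.6182]), array([ 0.1467, -0.7355, -0.6616]))
wedge [361.8 153. ] 0.79; 

slot_left [267.9 285.2] 0.89; slot_left [297.  234.5] 0.68; 
slot_right [294.8 231.5] 0.97; 
cover_left [272.  280.6] 0.82; 
cover_right [295.3 233.7] 0.61; 
stand [323.1 196.5] 0.97; 
housing [285.2 285.9] 0.86;
```

View pics/scene.png

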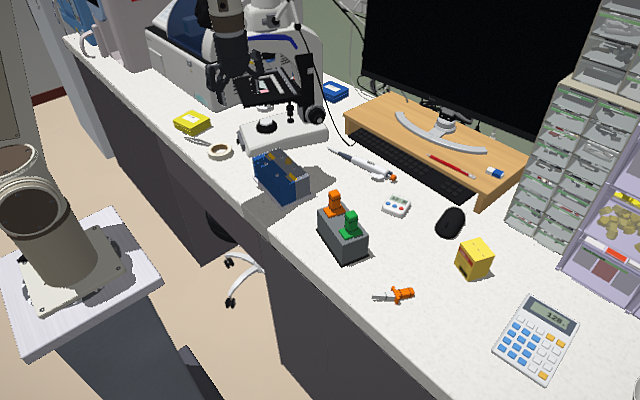

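View pics/side.png

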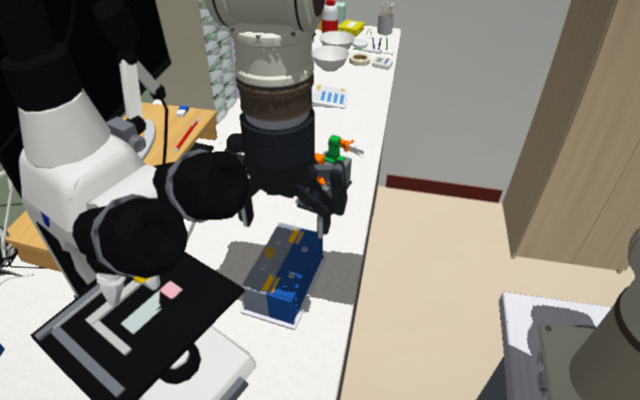

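Scene: the stand is at (342,243), with an orange-handled tool upright in it at (335,203) and the green tool at (351,225). The housing is at (281,178). Wedge candidates are the orange tool in the stand pocket (335,203) and the one lying flat at (400,295). The standing one fits, since it is upright in the stand pocket and larger. I'll confirm with one crop.

```bash
python3 - <<'E'
from h import *
np.set_printoptions(precision=4,suppress=True)
a=cv2.imread("pics/scene.png");cv2.imwrite("pics/crop.png",cv2.resize(a[140:310,240:420],None,fx=3.5,fy=3.5,interpolation=cv2.INTER_CUBIC)[:600])
s=info("scene");d=info("side")
print("SL",atz(s,(271.4,153.5),.072),atz(d,(267.9,285.2),.072),tri([(s,(271.4,153.5)),(d,(267.9,285.2))]))
print("SR",atz(s,(288.8,175.4),.072),atz(d,(294.8,231.5),.072))
print("CL",atz(s,(269.4,156),.072),atz(d,(272,280.6),.072));print("CR",atz(s,(287,179.3),.072),atz(d,(295.3,233.7),.072))
print("stand",atz(s,(341.6,242.8),0),"handletop",atz(s,(334,192),.129),"green",atz(s,(351,213),.129), "wedge o",atz(s,(334.9,226.8),.01),"drift",atz(s,(351.7,248.2),.01),"small",atz(s,(400,295),.01))
E
```

```text
SL [ 0.5503 -0.0343  0.072 ] [ 0.5428 -0.0342  0.072 ] [ 0.546  -0.0357  0.0724]
SR [ 0.5265 -0.1423  0.072 ] [ 0.5306 -0.1581  0.072 ]
CL [ 0.5394 -0.04    0.072 ] [ 0.5391 -0.0444  0.072 ]
CR [ 0.5135 -0.1517  0.072 ] [ 0.5284 -0.153   0.072 ]
stand [ 0.5141 -0.3523  0.    ] handletop [ 0.523  -0.3147  0.129 ] green [ 0.504  -0.3872  0.129 ] wedge o [ 0.5313 -0.3105  0.01  ] drift [ 0.5136 -0.3861  0.01  ] small [ 0.4982 -0.543   0.01  ]
```

View pics/crop.png

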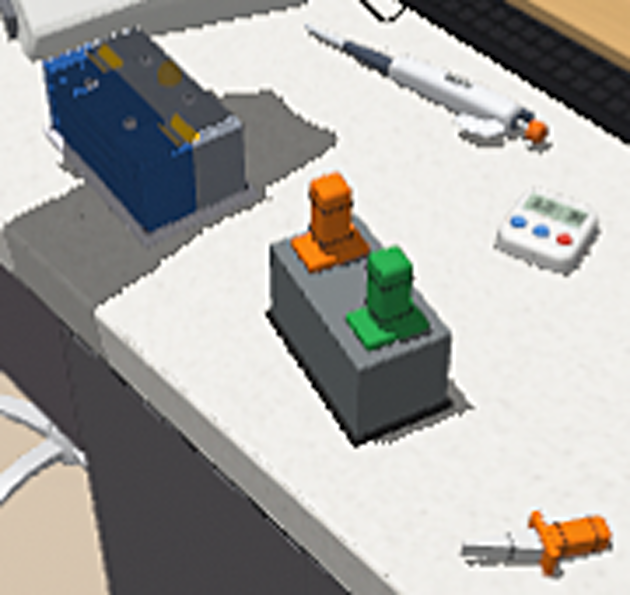

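The crop confirms the full-size wedge standing in the stand's far pocket (crop (332,220)); the other one, lying at crop (530,545), is the small look-alike. I'll go above it and look with the wrist camera.

```bash
python3 -m inch '[0,-40,3,0,0,0,100, 0,-80,6,0,0,0,100, 2,-120,9,0,0,0,100, 4,-160,12,0,0,0,100, 5,-200,14,0,0,0,100, 6,-240,16,0,0,0,100, 8,-280,18,0,0,0,100, 10,-315,20,0,0,0,100]'
python3 - <<'E'
from h import *
np.set_printoptions(precision=4,suppress=True)
print(bot.get_obs()["clock"],R.from_quat(bot.get_obs()["tool_rot"]).as_matrix(),np.array(bot.camera_info("wrist")["hand_eye"]))
c=info("wrist");a=bot.camera("wrist");b=bot.camera("side");cv2.imwrite("pics/w1.png",a);cv2.imwrite("pics/side2.png",b)
cv2.imwrite("pics/w1b.png",np.vstack([cv2.resize(a,(480,300)),cv2.resize(b[160:360,180:500],(480,300))]))
s=info("side")
for n in("wedge","drift","stand"):
  for q in bot.spot_point("wrist",n): print(n,q["uv"],round(q["confidence"],2),atz(c,q["uv"],0.01))
for n in("slot_left","slot_right","cover_left","cover_right","housing"):
  for q in bot.spot_point("side",n): print(n,q["uv"],round(q["confidence"],2),atz(s,q["uv"],0 if n=="housing" else .072))
for n in("wedge","drift","stand"):
  for q in bot.silhouettes("wrist",n)[:2]:
    m=q["mask"].astype(np.uint8);k=max(cv2.findContours(m,0,2)[0],key=cv2.contourArea);print(n,q["uv"],q["confidence"],m.sum(),cv2.boxPoints(cv2.minAreaRect(k)).tolist())
E
```

```text
clock: 1.57
eef_pos: [0.5096, -0.3176, 0.2734]
tool_rot: [0.707, 0.707, -0.0, 0.0]
ft_force: [1.3, -0.3, 0.1]
grip_width: 0.0853
grasp_force: 0.0
1.5667 [[ 0.0011  1.      0.0002]
 [ 1.     -0.0011 -0.0004]
 [-0.0004  0.0002 -1.    ]] [[-0.0008 -0.9512 -0.3085  0.0787]
 [ 1.     -0.0008 -0.0002  0.0018]
 [-0.     -0.3085  0.9512 -0.1213]
 [ 0.      0.      0.      1.    ]]
wedge [342.8, 157.9] 0.75 [ 0.5355 -0.3171  0.01  ]
wedge [273.5, 307.9] 0.63 [ 0.4481 -0.5163  0.01  ]
drift [323.1, 220.1] 0.72 [ 0.5131 -0.3929  0.01  ]
stand [323.5, 185.8] 0.78 [ 0.5136 -0.35    0.01  ]
slot_left [268.6, 283.7] 0.91 [ 0.5426 -0.0373  0.072 ]
slot_right [295.1, 231.7] 0.61 [ 0.5299 -0.1577  0.072 ]
cover_left [273.3, 282.9] 0.6 [ 0.5358 -0.0405  0.072 ]
cover_right [294.8, 233.0] 0.68 [ 0.5297 -0.1545  0.072 ]
housing [292.0, 234.6] 0.63 [ 0.5534 -0.2164  0.    ]
housing [283.8, 286.9] 0.59 [ 0.5352 -0.0884  0.    ]
wedge [310.9, 319.4] 0.9 1015 [[271.6733093261719, 333.4452209472656], [275.1773986816406, 304.5366516113281], [338.6389465332031, 312.2289733886719], [335.1348571777344, 341.1375427246094]]
wedge [336.0, 173.9] 0.77 1710 [[307.0919189453125, 188.9513702392578], [319.6324462890625, 148.19459533691406], [363.62164306640625, 161.72972106933594], [351.08111572265625, 202.4864959716797]]
drift [315.2, 246.1] 0.57 1730 [[286.88232421875, 270.4706115722656], [299.0, 222.00003051757812], [341.11767578125, 232.52944946289062], [329.0, 281.0000305175781]]
```

View pics/w1b.png

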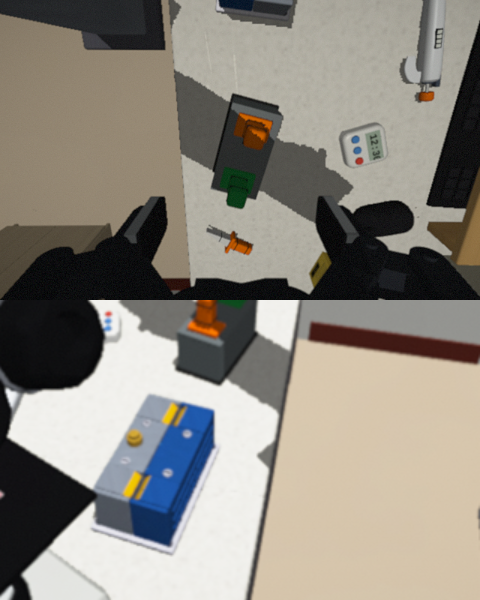

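Wrist view (480 px scale): the stand is at (247,150), rotated slightly; the wedge's orange handle is at (256,132), the green tool at (237,188) and the small wedge at (236,242). The lower picture shows the housing unobstructed, with its blue cover on the world -x side. Next I'll fit the wedge's orange parts and the stand.

```bash
cat >> h.py <<'E'
from scipy.optimize import minimize
def box(x0,x1,y0,y1,z0,z1): return np.array([[x,y,z] for x in(x0,x1) for y in(y0,y1) for z in(z0,z1)])/1e3
def render(c,boxes,p,z=0.01):
    m=np.zeros((400,640),np.uint8);cs,sn=np.cos(p[2]),np.sin(p[2])
    for b in boxes:
        q=b@np.array([[cs,sn,0],[-sn,cs,0],[0,0,1]])+[p[0],p[1],z]
        h=cv2.convexHull((proj(c,q)*16).astype(np.int32));cv2.fillConvexPoly(m,h,1,shift=4)
    return m
def fit(c,boxes,mask,p0,z=0.01):
    f=lambda p:np.abs(cv2.GaussianBlur(render(c,boxes,p,z)*1.,(0,0),1.5)-cv2.GaussianBlur(mask*1.,(0,0),1.5)).sum()
    s=np.array([[0,0,0],[.01,0,0],[0,.01,0],[0,0,.15]])
    r=minimize(f,p0,method="Nelder-Mead",options=dict(initial_simplex=np.array(p0)+s,xatol=1e-5,fatol=.1));return r.x,r.fun,mask.sum()
WB=[box(-32,12,-15,15,60,68),box(-21,1,-11,11,67,119)]
E
python3 - <<'E'
from h import *
np.set_printoptions(precision=4,suppress=True)
c=info("wrist");a=cv2.imread("pics/w1.png");hsv=cv2.cvtColor(a,40)
H,S,V=cv2.split(hsv)
om=((H>4)&(H<20)&(S>150)&(V>50)).astype(np.uint8);om[:120]=0;om[230:]=0;om[:,:290]=0;om[:,400:]=0
gm=((H>45)&(H<85)&(S>100)&(V>25)).astype(np.uint8);gm[:200]=0;gm[300:]=0;gm[:,:270]=0;gm[:,380:]=0
tl,tr,bl,br=[atz(c,np.array(q)*4/3,.07) for q in((233,100),(281,112),(212,187),(262,199))]
print(tl,tr,bl,br,(tl+tr+bl+br)/4,(br+tr)/2-(bl+tl)/2)
for y0 in(-.25,.0,):
  print("wedge",fit(c,WB,om,[.525,-.315,y0]))
  print("drift",fit(c,WB,gm,[.51,-.39,y0]))
E
```

```text
[ 0.5019 -0.2782  0.07  ] [ 0.5625 -0.2932  0.07  ] [ 0.4716 -0.3983  0.07  ] [ 0.5416 -0.417   0.07  ] [ 0.5194 -0.3467  0.07  ] [ 0.0653 -0.0169 -0.    ]
wedge (array([ 0.5363, -0.3153, -0.2987]), np.float64(218.99999999999994), np.uint64(1699))
drift (array([ 0.5161, -0.3879, -0.2714]), np.float64(304.0), np.uint64(1711))
wedge (array([ 0.5359, -0.3147, -0.2973]), np.float64(235.37288857364626), np.uint64(1699))
drift (array([ 0.5171, -0.3862, -0.15  ]), np.float64(298.9137844851276), np.uint64(1711))
```

```bash
python3 -m inch '[6,1,-15,0,0,-0.10,100, 12,2,-40,0,0,-0.20,100, 17,2,-60,0,0,-0.28,100, 17,2,-95,0,0,-0.28,100, 17,2,-130,0,0,-0.28,100, 17,2,-163,0,0,-0.28,100, 17,2,-163,0,0,-0.28,100, 17,2,-163,0,0,-0.28,100]'
python3 - <<'E'
from h import *
a=bot.camera("wrist");cv2.imwrite("pics/w2.png",a)
c=info("wrist");H,S,V=cv2.split(cv2.cvtColor(a,40))
om=((H>4)&(H<20)&(S>150)&(V>50)).astype(np.uint8)
k=max(cv2.findContours(om,0,2)[0],key=cv2.contourArea);m=np.zeros_like(om);cv2.drawContours(m,[k],0,1,-1)
print(fit(c,WB,m,[.536,-.315,-.28]),bot.get_obs()["eef_pos"])
E
```

```text
clock: 2.88
eef_pos: [0.5256, -0.3119, 0.1087]
tool_rot: [0.799, 0.602, -0.001, -0.002]
ft_force: [0.6, 0.5, 0.7]
grip_width: 0.0854
grasp_force: 0.0
(array([ 0.53706158, -0.32091299, -0.26348313]), np.float64(4666.0), np.uint64(4900)) [ 0.52734797 -0.31299866  0.11118688]
```

View pics/w2.png

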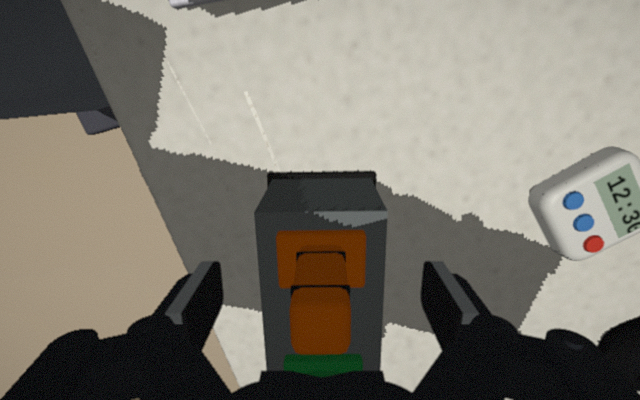

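The wedge handle (321,300) is square and centred between the fingers. I'll close and lift.

```bash
python3 -m inch '[0,0,0,0,0,0,10, 0,0,0,0,0,0,10, 0,0,0,0,0,0,10, 0,0,0,0,0,0,10, 0,0,0,0,0,0,10, 0,0,0,0,0,0,10, 0,0,2,0,0,0,10, 0,0,6,0,0,0,10]'
python3 -m inch '[0,0,20,0,0,0,10, 0,0,45,0,0,0,10, 0,0,75,0,0,0,10, 0,0,100,0,0,0,10, 0,15,105,0,0,0.05,10, 0,35,105,0,0,0.1,10, 0,50,105,0,0,0.1,10, 0,50,105,0,0,0.1,10]'
python3 - <<'E'
from h import *
np.set_printoptions(precision=4,suppress=True)
s=info("side");d=info("scene");b=bot.camera("side");a=bot.camera("scene")
cv2.imwrite("pics/side3.png",b);cv2.imwrite("pics/scene3.png",a)
P=np.array(bot.get_obs()["eef_pos"])-[0,0,.1]
v=[]
for c,i in((s,b),(d,a)):
    u=proj(c,P)[0].astype(int);x0=np.clip(u[0]-80,0,480);y0=np.clip(u[1]-80,0,240);v.append(cv2.resize(i[y0:y0+160,x0:x0+160],(400,400),interpolation=2))
cv2.imwrite("pics/v3.png",np.hstack(v))
sl=tri([(d,bot.spot_point("scene","slot_left")[0]["uv"]),(s,bot.spot_point("side","slot_left")[0]["uv"])]);print(sl)
E
```

```text
clock: 3.6
eef_pos: [0.5265, -0.3127, 0.1158]
tool_rot: [0.799, 0.601, -0.0, -0.001]
ft_force: [-0.7, 0.5, -1.3]
grip_width: 0.0215
grasp_force: 58.7
clock: 4.27
eef_pos: [0.5268, -0.2601, 0.2212]
tool_rot: [0.767, 0.641, 0.0, -0.001]
ft_force: [0.6, 0.7, -0.7]
grip_width: 0.021
grasp_force: 58.9
[ 0.539  -0.0368  0.0802]
```

View pics/v3.png

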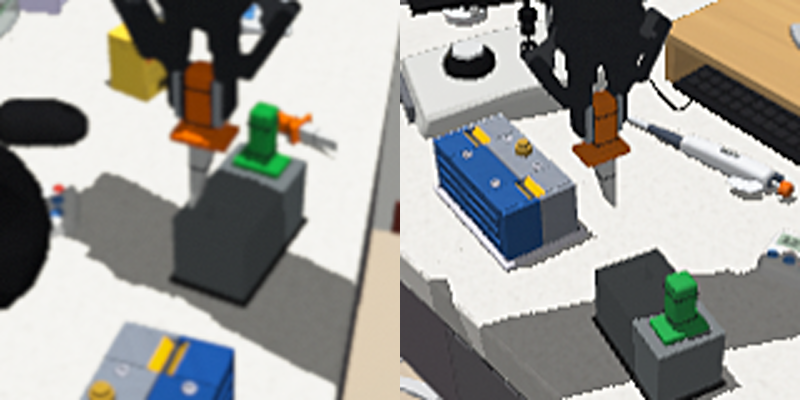

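In the scene crop (right half) the blade at (607,185) has its straight, flat face towards world +x and its taper towards -x, as needed. In the side crop (left half) it also hangs straight. Now I'll look at the slots from nearer by.

```bash
python3 -m inch '[0,35,0,0,0,0,10, 0,70,0,0,0,0,10, 0,98,0,0,0,0.02,10, 0,98,0,0,0,0.02,10, 0,98,0,0,0,0.02,10]'
python3 - <<'E'
from h import *
np.set_printoptions(precision=4,suppress=True)
c=info("wrist");a=bot.camera("wrist");cv2.imwrite("pics/w4.png",a)
print(bot.get_obs()["eef_pos"],c[0][0,0])
for n in("slot_left","slot_right","cover_left","cover_right"):
  for q in bot.spot_point("wrist",n): print(n,q["uv"],round(q["confidence"],2),atz(c,q["uv"],.072))
E
```

```text
clock: 4.88
eef_pos: [0.5271, -0.1644, 0.2211]
tool_rot: [0.761, 0.649, -0.0, 0.0]
ft_force: [0.5, -0.3, -0.7]
grip_width: 0.021
grasp_force: 58.9
[ 0.5271 -0.1654  0.2211] 343.9732980846362
slot_left [313.0, 19.3] 0.91 [ 0.5424 -0.0422  0.072 ]
slot_right [323.1, 172.7] 0.6 [ 0.532  -0.1531  0.072 ]
cover_left [307.3, 12.7] 0.85 [ 0.5392 -0.0375  0.072 ]
cover_right [314.8, 169.4] 0.69 [ 0.5258 -0.1493  0.072 ]
```

View pics/w4.png

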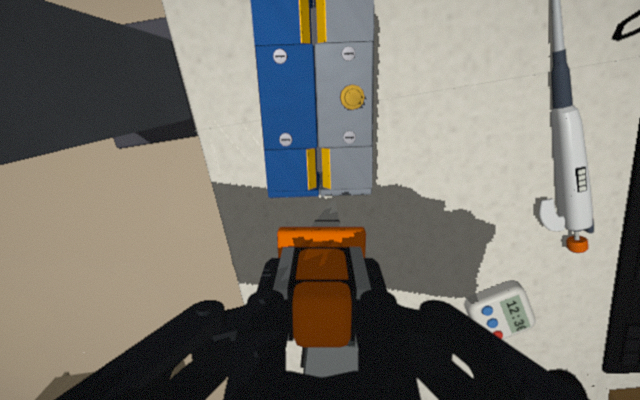

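Wrist view: the right slot's yellow edges are at (312,168) and (325,167), the left slot's at (307,18) and (321,18), and the cover is on the left (-x). I'll fit the yellow flare edges.

```bash
python3 - <<'E'
from h import *
np.set_printoptions(precision=4,suppress=True)
c=info("wrist");a=cv2.imread("pics/w4.png");H,S,V=cv2.split(cv2.cvtColor(a,40))
ym=((H>15)&(H<32)&(S>140)&(V>80)).astype(np.uint8);ym[:,:285]=0;ym[:,336:]=0;ym[215:]=0
Lo,Ro,Li,Ri=[],[],[],[]
for r in range(0,210):
    x=np.where(ym[r])[0]
    if len(x)<6: continue
    g=np.argmax(np.diff(x))
    if np.diff(x)[g]<2: print("nogap",r);continue
    Lo.append(atz(c,(x[0]-.5,r),.072));Ro.append(atz(c,(x[-1]+.5,r),.072));Li.append(atz(c,(x[g]+.5,r),.065));Ri.append(atz(c,(x[g+1]-.5,r),.065))
Lo,Ro,Li,Ri=map(np.array,(Lo,Ro,Li,Ri));print(len(Lo))
for e in(Lo,Li,Ri,Ro):
    k=np.polyfit(e[:,1],e[:,0],1);print("x=%.4f at y=-.095, slope %.4f"%(np.polyval(k,-.095),k[0]),"resid",np.std(e[:,0]-np.polyval(k,e[:,1])))
y=Ro[:,1];s=y<-.1;print("right slot y",y[s].min(),y[s].max(),"left",y[~s].min(),y[~s].max())
for n,e in zip(("Lo","Li","Ri","Ro"),(Lo,Li,Ri,Ro)): print(n,"left med",np.median(e[~s],0),"right med",np.median(e[s],0))
E
```

```text
83
x=0.5267 at y=-.095, slope 0.1278 resid 0.0002479830228978939
x=0.5332 at y=-.095, slope 0.1295 resid 0.00039061545871477295
x=0.5386 at y=-.095, slope 0.1261 resid 0.0005388173232100731
x=0.5450 at y=-.095, slope 0.1262 resid 0.00048465916792411566
right slot y -0.1687042976447211 -0.13683378333616938 left -0.05942981220834764 -0.03366686165357076
Lo left med [ 0.5332 -0.0437  0.072 ] right med [ 0.5198 -0.1495  0.072 ]
Li left med [ 0.5399 -0.0437  0.065 ] right med [ 0.5261 -0.1522  0.065 ]
Ri left med [ 0.5452 -0.0445  0.065 ] right med [ 0.5311 -0.153   0.065 ]
Ro left med [ 0.5513 -0.0467  0.072 ] right med [ 0.5376 -0.1524  0.072 ]
```

```bash
python3 - <<'E'
from h import *
np.set_printoptions(precision=4,suppress=True)
c=info("wrist");o=bot.get_obs();p=np.array(o["eef_pos"]);M=R.from_quat(o["tool_rot"]).as_matrix();yaw=np.arctan2(M[1,1],M[0,1]);print("yaw",yaw,"tilt",M[:,2])
r=lambda y:np.array([[np.cos(y),-np.sin(y)],[np.sin(y),np.cos(y)]])
org=p[:2]+r(yaw)@[.010,0];z=p[2]-.1005
pts=np.array([[-32,15,60],[12,15,60],[-32,15,68],[12,15,68],[0,8,0],[-3,8,0]])/1e3
q=np.c_[pts[:,:2]@r(yaw).T+org,pts[:,2]+z];print(proj(c,q))
a=cv2.imread("pics/w4.png");H,S,V=cv2.split(cv2.cvtColor(a,40));om=((H>4)&(H<20)&(S>150)&(V>50))
for rr in(230,236,242,246): x=np.where(om[rr,250:400])[0]+250;print(rr,x.min(),x.max())
print("top row",np.where(om[200:,300:340].any(1))[0].min()+200)
cv2.imwrite("pics/c5.png",cv2.resize(a[200:260,270:380],None,fx=6,fy=6,interpolation=2))
for n,s in(("R",(.5314,-.1528)),("L",(.5453,-.0430))):
    y=-.127;t=np.array(s)+r(y)@[-.001-.010,0];print(n,"TCP target",t,"shift mm",(t-p[:2])*1e3,"turn",y-yaw)
E
```

```text
yaw -0.16207626188001673 tilt [-0.0001 -0.0003 -1.    ]
[[274.3202 218.8611]
 [361.5278 218.793 ]
 [272.153  224.9819]
 [363.3637 224.9105]
 [333.6248 195.7429]
 [329.1925 195.7464]]
230 278 364
236 277 365
242 278 364
246 278 364
top row 227
R TCP target [ 0.5205 -0.1514] shift mm [-6.5166 14.9202] turn 0.035076261880016724
L TCP target [ 0.5344 -0.0416] shift mm [  7.3834 124.7202] turn 0.035076261880016724
```

View pics/c5.png

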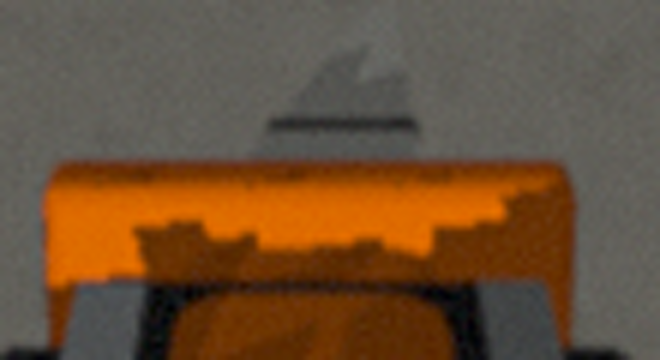

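The flange appears about 3.7 px to the right of and 8 px below its prediction. That is a hand-eye bias of roughly 2 mm in x and 3-4 mm in y, so I'll correct relative to the wedge itself by hovering just over the right slot and looking again.

```bash
python3 -m inch '[-4,9,-10,0,0,0.035,10, -8,18,-25,0,0,0.035,10, -8,18,-38,0,0,0.035,10, -8,18,-38,0,0,0.035,10, -8,18,-38,0,0,0.035,10]'
python3 - <<'E'
from h import *
a=bot.camera("wrist");cv2.imwrite("pics/w6.png",a);b=bot.camera("side");cv2.imwrite("pics/s6.png",b);d=bot.camera("scene");cv2.imwrite("pics/d6.png",d)
f=lambda i,u,w,h,k:cv2.resize(i[u[1]:u[1]+h,u[0]:u[0]+w],None,fx=k,fy=k,interpolation=2)
A=f(a,(260,130),120,90,5);s=f(b,(255,190),75,75,4);e=f(d,(255,135),75,75,4)
can=np.zeros((800,600,3),np.uint8);can[:450,:600]=A;can[450:750,:300]=s;can[450:750,300:]=e;cv2.imwrite("pics/c6.png",cv2.resize(can,(450,600)))
E
```

```text
clock: 5.55
eef_pos: [0.5185, -0.1477, 0.1828]
tool_rot: [0.75, 0.661, -0.001, -0.001]
ft_force: [-0.2, 0.7, -1.2]
grip_width: 0.0212
grasp_force: 58.9
```

View pics/c6.png

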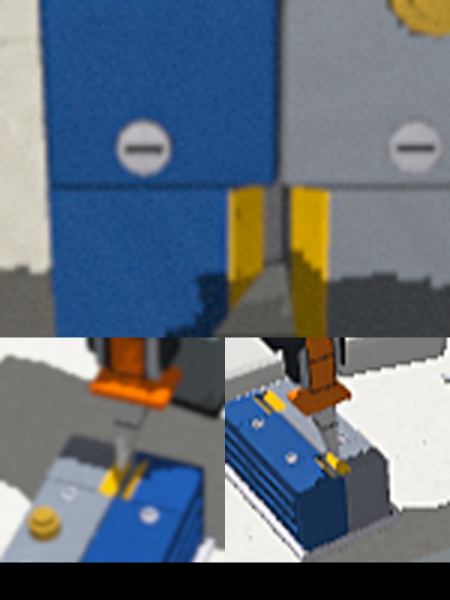

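The tip (wrist crop (280,265)) points into the right slot's gap, about 0.5 mm off the grey wall. I'll nudge it -0.7 mm in x and +2 mm in y, then descend part way.

```bash
python3 -m inch '[-0.7,2,-2,0,0,0,10, -0.7,2,-7,0,0,0,10, -0.7,2,-12,0,0,0,10, -0.7,2,-17,0,0,0,10, -0.7,2,-22,0,0,0,10, -0.7,2,-26,0,0,0,10, -0.7,2,-26,0,0,0,10]'
```

```text
clock: 6.28
eef_pos: [0.5196, -0.1452, 0.1571]
tool_rot: [0.75, 0.662, 0.001, 0.001]
ft_force: [3.6, -0.4, -1.9]
grip_width: 0.021
grasp_force: 59.0
```

```bash
python3 -m inch '[1,0,-3,0,0,0,10, 1.2,0,-7,0,0,0,10, 1.2,0,-11,0,0,0,10, 1.2,0,-15,0,0,0,10, 1.2,0,-18,0,0,0,10, 1.2,0,-21,0,0,0,10, 1.2,0,-21,0,0,0,10, 1.2,0,-21,0,0,0,10]'
python3 - <<'E'
from h import *
a=bot.camera("wrist");cv2.imwrite("pics/w7.png",a);b=bot.camera("side");cv2.imwrite("pics/s7.png",b);d=bot.camera("scene");cv2.imwrite("pics/d7.png",d)
f=lambda i,u,w,h,k:cv2.resize(i[u[1]:u[1]+h,u[0]:u[0]+w],None,fx=k,fy=k,interpolation=2)
A=f(a,(250,100),150,120,4);s=f(b,(255,190),75,75,4);e=f(d,(255,135),75,75,4)
can=np.zeros((800,600,3),np.uint8);can[:480,:600]=A;can[480:780,:300]=s;can[480:780,300:]=e;cv2.imwrite("pics/c7.png",cv2.resize(can,(450,600)))
print(bot.get_obs()["ft_force"],bot.get_obs()["eef_pos"])
E
```

```text
clock: 6.95
eef_pos: [0.5202, -0.1453, 0.1368]
tool_rot: [0.75, 0.662, 0.0, 0.001]
ft_force: [3.1, -0.7, 3.1]
grip_width: 0.0214
grasp_force: 59.4
[ 3.44989017 -1.08772117  2.89876616] [ 0.5202305  -0.14532178  0.13678734]
```

View pics/c7.png

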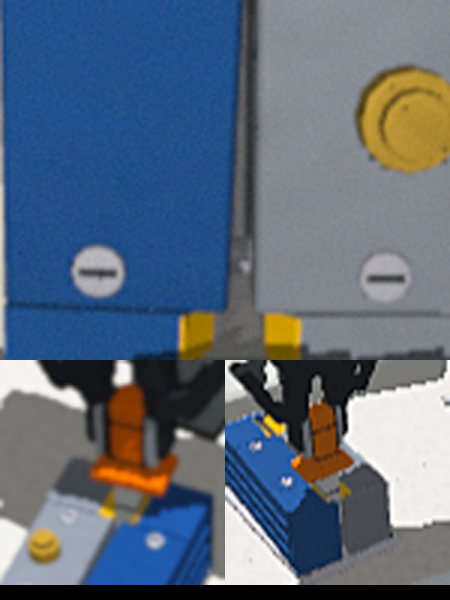

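The right end is open: the gap in the wrist crop runs from (215,335) to (265,335). I'll measure it numerically before withdrawing.

```bash
python3 - <<'E'
from h import *
c=info("wrist");a=cv2.imread("pics/w7.png");H,S,V=cv2.split(cv2.cvtColor(a,40))
ym=((H>15)&(H<32)&(S>140)&(V>60));ym[:,:285]=0;ym[:,356:]=0
for r in(206,208,210,212,214):
    x=np.where(ym[r])[0];g=np.argmax(np.diff(x));P=lambda u,z:atz(c,(u,r),z)[0]*1e3
    print(r,x[0],x[g],x[g+1],x[-1],"outer",round(P(x[-1]+.5,.072)-P(x[0]-.5,.072),1),"inner",round(P(x[g+1]-.5,.065)-P(x[g]+.5,.065),1))
E
```

```text
206 311 320 338 349 outer 22.2 inner 10.0
208 310 320 338 349 outer 22.8 inner 10.1
210 310 320 338 349 outer 22.8 inner 10.1
212 310 320 338 349 outer 22.9 inner 10.1
214 310 320 338 349 outer 22.9 inner 10.1
```

```bash
python3 -m inch '[0,0,-2,0,0,0,10, 0,0,-2,0,0,0,10, 0,0,-2,0,0,0,10, 0,0,6,0,0,0,10, 0,0,18,0,0,0,10, 0,0,34,0,0,0,10, 0,0,52,0,0,0,10, 0,0,56,0,0,0,10]'
python3 -m inch '[2,15,0,0,0,0,10, 6,45,0,0,0,0,10, 10,80,0,0,0,0,10, 14.5,109,0,0,0,0,10, 14.5,109,-8,0,0,0,10, 14.5,109,-8,0,0,0,10]'
python3 - <<'E'
from h import *
np.set_printoptions(precision=4,suppress=True)
a=bot.camera("wrist");cv2.imwrite("pics/w8.png",a);b=bot.camera("side");cv2.imwrite("pics/s8.png",b);d=bot.camera("scene");cv2.imwrite("pics/d8.png",d)
f=lambda i,u,w,h,k:cv2.resize(i[u[1]:u[1]+h,u[0]:u[0]+w],None,fx=k,fy=k,interpolation=2)
A=f(a,(250,100),150,120,4);s=f(b,(235,210),90,90,300/90);e=f(d,(235,115),90,90,300/90)
can=np.zeros((800,600,3),np.uint8);can[:480,:600]=A;can[480:780,:300]=s;can[480:780,300:]=e;cv2.imwrite("pics/c8.png",cv2.resize(can,(450,600)))
print(bot.get_obs()["ft_force"],bot.get_obs()["eef_pos"],bot.get_obs()["clock"])
E
```

```text
clock: 7.77
eef_pos: [0.5185, -0.1447, 0.1935]
tool_rot: [0.75, 0.662, -0.0, -0.001]
ft_force: [0.4, 0.2, -0.9]
grip_width: 0.0214
grasp_force: 59.2
clock: 8.27
eef_pos: [0.5316, -0.0343, 0.1815]
tool_rot: [0.749, 0.663, -0.002, -0.002]
ft_force: [-0.2, -1.1, -1.5]
grip_width: 0.0211
grasp_force: 59.2
[ 0.1379 -0.4772 -0.6635] [ 0.5328 -0.0366  0.1833] 8.4167
```

View pics/c8.png

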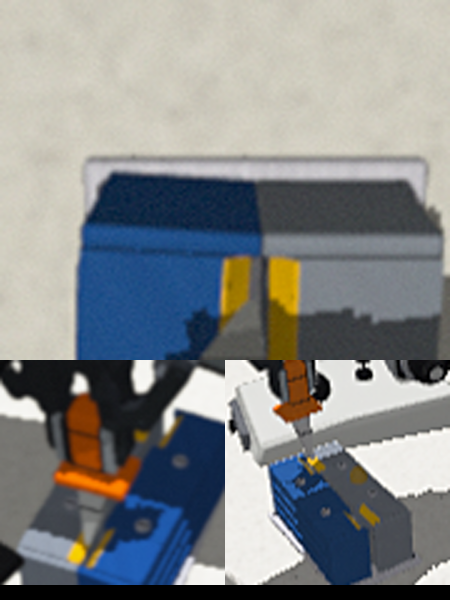

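The tip (crop (258,300)) hangs about 1 mm off the left slot's grey wall. I've now viewed 11 pictures, one over the limit, so from here on I'll use only numbers. Pushing down in stages.

```bash
python3 -m inch '[0.5,0,-6,0,0,0,10, 0.5,0,-12,0,0,0,10, 0.5,0,-18,0,0,0,10, 0.5,0,-24,0,0,0,10, 0.5,0,-29,0,0,0,10, 0.5,0,-34,0,0,0,10, 0.5,0,-38,0,0,0,10, 0.5,0,-38,0,0,0,10]'
```

```text
clock: 9.08
eef_pos: [0.534, -0.0362, 0.1461]
tool_rot: [0.75, 0.661, -0.0, -0.0]
ft_force: [-1.2, 0.5, 1.0]
grip_width: 0.0209
grasp_force: 59.4
```

```bash
python3 -m inch '[0,0,-5,0,0,0,10, 0,0,-10,0,0,0,10, 0,0,-15,0,0,0,10, 0,0,-20,0,0,0,10, 0,0,-25,0,0,0,10, 0,0,-29,0,0,0,10, 0,0,-29,0,0,0,10, 0,0,-29,0,0,0,10]'
```

```text
clock: 9.75
eef_pos: [0.534, -0.0359, 0.1173]
tool_rot: [0.75, 0.662, -0.0, -0.0]
ft_force: [-1.9, 0.1, 3.9]
grip_width: 0.0215
grasp_force: 59.8
```

```bash
python3 -m inch '[0,0,-2,0,0,0,10, 0,0,-3.5,0,0,0,10, 0,0,-4,0,0,0,10, 0,0,-4,0,0,0,10, 0,0,-4,0,0,0,10]'
python3 - <<'E'
from h import *
c=info("wrist");a=bot.camera("wrist");cv2.imwrite("pics/w9.png",a);H,S,V=cv2.split(cv2.cvtColor(a,40))
ym=((H>15)&(H<32)&(S>140)&(V>60));ym[:,:280]=0;ym[:,370:]=0
for r in range(150,230,6):
    x=np.where(ym[r])[0]
    if len(x)<8: continue
    g=np.argmax(np.diff(x));P=lambda u,z:atz(c,(u,r),z)[0]*1e3
    print(r,x[0],x[g],x[g+1],x[-1],"outer",round(P(x[-1]+.5,.072)-P(x[0]-.5,.072),1),"inner",round(P(x[g+1]-.5,.065)-P(x[g]+.5,.065),1))
E
```

```text
clock: 10.17
eef_pos: [0.534, -0.0359, 0.1139]
tool_rot: [0.75, 0.662, -0.0, -0.0]
ft_force: [-4.1, 0.9, 7.6]
grip_width: 0.021
grasp_force: 60.5
222 299 305 340 352 outer 27.4 inner 18.0
```

The left end is open by about 12.6 mm. Withdrawing and going back to the right slot.

```bash
python3 -m inch '[0,0,6,0,0,0,10, 0,0,16,0,0,0,10, 0,0,30,0,0,0,10, 0,0,46,0,0,0,10, 0,0,64,0,0,0,10, 0,0,76,0,0,0,10, 0,0,76,0,0,0,10]'
python3 -m inch '[-3,-20,0,0,0,0,10, -7,-50,0,0,0,0,10, -11,-80,0,0,0,0,10, -15,-109,0,0,0,0,10, -15,-109,0,0,0,0,10, -15,-109,-6,0,0,0,10, -15,-109,-10,0,0,0,10, -15,-109,-10,0,0,0,10]'
```

```text
clock: 10.8
eef_pos: [0.5369, -0.0362, 0.1929]
tool_rot: [0.75, 0.662, 0.002, 0.003]
ft_force: [0.1, 0.0, -0.4]
grip_width: 0.0213
grasp_force: 59.2
clock: 11.47
eef_pos: [0.5187, -0.144, 0.1775]
tool_rot: [0.75, 0.662, -0.001, -0.001]
ft_force: [0.2, -0.7, -1.1]
grip_width: 0.0216
grasp_force: 59.2
```

```bash
python3 -m inch '[0,0,-6,0,0,0,10, 0,0,-13,0,0,0,10, 0,0,-20,0,0,0,10, 0,0,-26,0,0,0,10, 0,0,-32,0,0,0,10, 0,0,-37,0,0,0,10, 0,0,-37,0,0,0,10]'
```

```text
clock: 12.05
eef_pos: [0.519, -0.1448, 0.1409]
tool_rot: [0.75, 0.662, -0.0, -0.001]
ft_force: [0.2, 0.9, -0.5]
grip_width: 0.0212
grasp_force: 59.3
```

```bash
python3 -m inch '[0,0,-5,0,0,0,10, 0,0,-10,0,0,0,10, 0,0,-15,0,0,0,10, 0,0,-20,0,0,0,10, 0,0,-24,0,0,0,10, 0,0,-27.5,0,0,0,10, 0,0,-27.5,0,0,0,10, 0,0,-27.5,0,0,0,10]'
```

```text
clock: 12.72
eef_pos: [0.5203, -0.1454, 0.1154]
tool_rot: [0.75, 0.662, 0.001, 0.001]
ft_force: [0.2, -0.9, 1.6]
grip_width: 0.0215
grasp_force: 59.7
```

```bash
python3 -m inch '[0,0,-1.5,0,0,0,10, 0,0,-3,0,0,0,10, 0,0,-4,0,0,0,10, 0,0,-4,0,0,0,10, 0,0,-4,0,0,0,10]'
python3 - <<'E'
from h import *
c=info("wrist");a=bot.camera("wrist");cv2.imwrite("pics/w10.png",a);H,S,V=cv2.split(cv2.cvtColor(a,40))
ym=((H>15)&(H<32)&(S>140)&(V>60));ym[:,:280]=0;ym[:,370:]=0
for r in range(190,232,4):
    x=np.where(ym[r])[0]
    if len(x)<8: continue
    g=np.argmax(np.diff(x));P=lambda u,z:atz(c,(u,r),z)[0]*1e3
    print(r,x[0],x[g],x[g+1],x[-1],"outer",round(P(x[-1]+.5,.072)-P(x[0]-.5,.072),1),"inner",round(P(x[g+1]-.5,.065)-P(x[g]+.5,.065),1))
E
```

```text
clock: 13.13
eef_pos: [0.5202, -0.1453, 0.1132]
tool_rot: [0.75, 0.662, 0.001, 0.001]
ft_force: [-3.8, 0.3, 13.0]
grip_width: 0.0215
grasp_force: 61.1
222 297 307 340 352 outer 28.2 inner 16.8
226 294 306 340 353 outer 30.4 inner 17.4
```

Seated on the flange stop with both ends open by about 12 mm or more. I'll ease off the pressure, release and retreat straight up.

```bash
python3 -m inch '[0.0,0,2,0,0,0,10, 0,0,2,0,0,0,40, 0,0,2,0,0,0,70, 0,0,2,0,0,0,100, 0,0,2,0,0,0,100, 0,0,2,0,0,0,100, 0,0,2,0,0,0,100]'
python3 -m inch '[0,0,10,0,0,0,100, 0,0,25,0,0,0,100, 0,0,50,0,0,0,100, 0,0,85,0,0,0,100, 0,0,120,0,0,0,100, 0,-10,150,0,0,0,100, 0,-30,150,0,0,0,100, 0,-30,150,0,0,0,100]'
python3 - <<'E'
from h import *
np.set_printoptions(precision=4,suppress=True)
c=info("wrist");a=bot.camera("wrist");cv2.imwrite("pics/w11.png",a)
for n in("slot_left","slot_right","cover_left","cover_right","wedge"):
  for q in bot.spot_point("wrist",n)[:2]: print(n,q["uv"],round(q["confidence"],2),atz(c,q["uv"],.012 if n=="wedge" else .072))
H,S,V=cv2.split(cv2.cvtColor(a,40));om=((H>4)&(H<17)&(S>150)&(V>50)).astype(np.uint8)
k=max(cv2.findContours(om,0,2)[0],key=cv2.contourArea);m=np.zeros_like(om);cv2.drawContours(m,[k],0,1,-1)
print("wedge fit",fit(c,WB,m,[.53,-.15,-.127],.012),[cv2.boundingRect(k)])
ym=((H>=17)&(H<32)&(S>140)&(V>60));ym[:,:260]=0;ym[:,380:]=0
for r in range(0,250,8):
    x=np.where(ym[r])[0]
    if len(x)<4: continue
    g=np.argmax(np.diff(x));P=lambda u,z:atz(c,(u,r),z)[0]*1e3
    print(r,x[0],x[g],x[g+1],x[-1],"inner",round(P(x[g+1]-.5,.065)-P(x[g]+.5,.065),1))
E
```

```text
clock: 13.77
eef_pos: [0.5193, -0.1449, 0.1125]
tool_rot: [0.75, 0.662, -0.0, -0.0]
ft_force: [-0.1, -0.9, 0.2]
grip_width: 0.0853
grasp_force: 0.0
clock: 14.43
eef_pos: [0.5209, -0.1777, 0.2665]
tool_rot: [0.751, 0.661, 0.001, 0.004]
ft_force: [-0.2, 0.5, -0.9]
grip_width: 0.0852
grasp_force: 0.0
slot_left [324.9, 7.5] 0.75 [ 0.5445 -0.0411  0.072 ]
slot_right [304.7, 7.6] 0.6 [ 0.5281 -0.0391  0.072 ]
slot_right [324.7, 143.3] 0.58 [ 0.5305 -0.1508  0.072 ]
cover_left [304.2, 6.4] 0.9 [ 0.5279 -0.0382  0.072 ]
cover_right [322.9, 79.9] 0.72 [ 0.5358 -0.096   0.072 ]
wedge [322.2, 130.8] 0.62 [ 0.5292 -0.1468  0.012 ]
wedge fit (array([ 0.5325, -0.1489, -0.0915]), np.float64(227.36637703626022), np.uint64(1815)) [(291, 126, 49, 42)]
0 297 304 325 333 inner 16.4
8 297 304 326 333 inner 17.4
16 297 305 326 333 inner 16.6
24 297 305 326 333 inner 16.7
72 347 347 348 362 inner 0.0
80 345 345 346 364 inner 0.0
88 350 350 351 357 inner 0.0
```

The left gap measures about 17 mm, the right end is held open by the fully home wedge, and the upright model fits the wedge there. Handing in.

```bash
python3 -c "
from workcell import bot
print(bot.job_done())"
```

```text
the job is handed in; nothing more can be done
None
```

The job is handed in, with no verdict returned: the cover is eased off about 12 mm at each end by camera measurement, the wedge stands released and fully home in the right slot, and the green tool was not touched; I viewed 11 pictures, one over the limit of 10.

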